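# Set a glued block on packers under a weight

### The arm

A 6-joint arm with a two-finger parallel gripper is mounted at the origin on a cart in front of the work surface, level with it; the furniture and walls round the work are solid. World frame = base frame: x ahead of the robot, y to its left, z up, the work surface at z = 0. Lengths are in m, angles in rad, forces in N, time in s.
With the tool pointing down it reaches from about 0.375 to 0.9 m from the base axis. Payload 3.1 kg.
Tool frame: the origin (TCP) lies on the centre line of the jaws, within the pads' length; the fingertips stand 22 mm ahead of it and the grasp point (between the pads) lies 3 mm ahead of it; z points along the fingers, y is the line along which they close (so a half turn about z gives the same grasp; the last joint's range is limited). The gripper opens to 85 mm and grips with 20 to 120 N. Pads are 22 mm wide; open, the fingers measure 114 mm over their backs; the gripper's body (76 mm by 85 mm) begins 54 mm behind the grasp point. The pads swing forward as they close: fully open they stand 13 mm farther back than shut.
Start: joints at [1.169, 0.527, 1.433, -0, 1.181, -0.178], TCP at [0.138, 0.61, 0.253] pointing down, gripper open.
Joint ranges: [-3.08, 3.08], [-0.75, 2.2], [0.22, 2.44], [-1.43, 4.57], [0, 2.65], [-2.85, 2.85]. Speed limits (rad/s): [2.79, 2.79, 3.14, 3.14, 3.14, 3.14].

### API

Orientations are given as a unit quaternion [x, y, z, w].
In Python, from station import manip gives the robot as it stands.
- The arm moves only by the tool drive_effector, called after "Call:" as name(argument=value, ...) on one line, values as JSON. Schema: {"type":"object","properties":{"moves":{"type":"array","items":{"type":"array","items":{"type":"number"},"minItems":5,"maxItems":5},"minItems":1,"maxItems":20},"squeeze":{"type":"number"},"only":{"type":"string"},"quiet":{"type":"boolean"},"lines":{"type":"string"}},"required":["moves"],"additionalProperties":false}. moves is a list of rows, 1 to 20 of them, each of 5 numbers: dx, dy, dz in fractions of the full range, 1 being 1 m, then a turn about the tool's z in normalised numbers (1 is 360 degrees), then the opening from 0.0 (shut) to 1.0 (fully open); each row is the pose to reach, as a shift and turn from the pose commanded when the call began, along the tool's axes at that moment; what a row does not reach only later rows make up. A row lasts 1/10 s, in which the tool goes at most 0.05 m and 0.15 rad, less where a joint would pass 70% of its speed; a pose out of reach is approached as far as the arm can. The fingers move at their own pace and stop on an object; squeeze is the grip in N (left out, the last holds). Time passes only in rows, so rows that do not move let the fingers close. The tool returns the time, the measured TCP pose, the force, the opening and the grip force at its end. only (a regular expression) keeps the lines of the reply that match it, lines (a string "A,B") keeps lines A to B, and quiet returns only ok. Shift and turn numbers lie between -1 and 1, and a call with a number outside is refused. Input that does not fit is refused with a message, and nothing moves.
- manip.sense(): the state, without advancing time (a new reading comes with each control period).
- manip.snapshot(name): name is "scene" or "top" or "wrist"; returns a dict with "pixels" (400x640x3 uint8, red, green, blue), "range_z" (400x640 float32, m along the optical axis (not along the pixel's ray), 0 where there is no reading), "fov_y" (degrees; the focal length in pixels is half the picture's height over the tangent of half this angle, whatever the lens; pixels are square), "cx", "cy" (the principal point, pixels), "R" (3x3) and "t" (3): a world point X has camera coordinates R X + t; the wrist camera has in their place "hand_eye" (4x4, takes a point from camera to tool coordinates, whose origin is the TCP and whose axes are the flange's). Camera axes: x right, y down, z forward; pixel columns grow to the right and rows downward; lengths in m; the calibration is good to about 2 mm. The wrist camera is an equidistant fisheye: a pixel r from the principal point sees the ray r / f radians off the axis. A picture is of the moment at which its call begins: read the wrist's pose just before it.
- manip.sign_off(): hands the job in; it is judged then, once.
The state is a dict: "t": time; "q": joint angles; "qd": joint speeds; "tau": joint torques, N m; "tcp_pos": TCP position; "tool_rot": TCP orientation; "force": force on the tool from outside, world axes, zero at the start; "ft_torque": the same for the moment, N m; "finger_gap": opening from 0.0 (shut) to 1.0 (fully open); "gripper_force": force on a finger pad.
Only numpy, scipy, OpenCV 4.12 (cv2) and the standard library are available. Lean on these libraries where they do the work, as an engineer would, in place of code of your own. Each camera call takes 0.05 s, during which the arm holds its last target. There are 200 camera calls.

### The job

Set the glued brown wooden block up to cure on the small green board. Looking at the board with its yellow strip as the near edge, lay the red packer squarely in the left white outline and the blue packer in the right one, lay the brown block flat across both packers, centred between the outlines with its length running left to right, and then stand the teal carton on the block as a weight, upright, centred, and lengthwise along it. Leave the thin yellow packer and the orange spring clamp where they are.

Things in the scene. Friction and masses are not known exactly. Their poses are not given: they have to be found in the camera images.
- setting_board: Green-painted board fixed to the bench, 112 mm deep (x), 106 mm wide (y), 8 mm thick (top surface 8 mm above the bench), with a yellow strip along its front edge and two white outlines of 86 x 26 mm. Origin at the centre of its underside; x points from the yellow strip (at x = -48 mm) to the back, y to the left when the yellow strip is nearest you.
- left_outline (a point): Centre of the left white outline, on the board's top surface; 6 mm behind and 32 mm left of the board's centre. The outline's length runs along the board's x. Axes as the board's.
- right_outline (a point): Centre of the right white outline, on the board's top surface; 6 mm behind and 32 mm right of the board's centre. The outline's length runs along the board's x. Axes as the board's.
- board_middle (a point): Point on the board's top surface half way between the centres of the two outlines, 6 mm behind the board's centre. Axes as the board's. Overhead, a big paper roll hangs at x 0.45 to 0.64, y 0.34 to 0.56, 0.54 m above the bench: keep the wrist low or away from it; the tool box on the right, 157 mm high, has its nearest corner at x 0.59, y -0.02.
- red_packer: straight plastic packing bar, 80 x 20 x 20 mm (long, wide, high), red with dark grip grooves; lies loose on the bench. Origin at the centre of its underside, x along its length, z up.
- blue_packer: straight plastic packing bar, 80 x 20 x 20 mm (long, wide, high), blue with dark grip grooves; lies loose on the bench. Origin at the centre of its underside, x along its length, z up.
- brown_block: Brown wooden block, 60 x 90 x 19 mm (x, y, z), about 60 g, loose on the bench. Origin at the centre of its underside; its length is along y, z up. Grip it across its 60 mm width.
- teal_carton: Full teal cardboard carton, 60 x 100 x 55 mm (x, y, z), about 0.3 kg, standing on the bench. Origin at the centre of its underside; its length is along y, z up. Grip it across its 60 mm width.
- yellow_packer: Bystander, leave alone: thin yellow packing bar, 80 x 20 x 12 mm, origin at the centre of its underside, x along its length.
- spring_clamp: Bystander, leave alone: orange spring clamp, 59 x 104 x 20 mm, lying flat, origin at the centre of its underside, y along its length.

How it is judged:
On the way, in this order (a step that is already met when the one before it is completed fails the run):
1. the red packer lies in the left outline and the blue packer in the right one (x of red_packer in the frame of left_outline between -0.012 and 0.012 m and y of red_packer in the frame of left_outline between -0.01 and 0.01 m and z of red_packer in the frame of left_outline between -0.004 and 0.004 m and angle between the x axis of red_packer and the x axis of left_outline, either way round below 0.17 rad and angle between each of red_packer, blue_packer's own z axis and vertical below 0.1 rad and x of blue_packer in the frame of right_outline between -0.012 and 0.012 m and y of blue_packer in the frame of right_outline between -0.01 and 0.01 m and z of blue_packer in the frame of right_outline between -0.004 and 0.004 m and angle between the x axis of blue_packer and the x axis of right_outline, either way round below 0.17 rad), for 0.2 s.
2. the brown block lies flat across both packers (all of step 1 and x of brown_block in the frame of board_middle between -0.012 and 0.012 m and y of brown_block in the frame of board_middle between -0.012 and 0.012 m and z of brown_block in the frame of board_middle between 0.016 and 0.024 m and angle between the y axis of brown_block and the y axis of board_middle, either way round below 0.17 rad and angle between brown_block's own z axis and vertical below 0.08 rad), for 0.2 s.
3. the teal carton stands on the block (all of step 2 and x of teal_carton in the frame of brown_block between -0.012 and 0.012 m and y of teal_carton in the frame of brown_block between -0.015 and 0.015 m and z of teal_carton in the frame of brown_block between 0.015 and 0.023 m and angle between the y axis of teal_carton and the y axis of brown_block, either way round below 0.2 rad and angle between teal_carton's own z axis and vertical below 0.1 rad), for 0.2 s.
At the end, for the whole second after the job is handed in: Red packer flat in the left outline, blue in the right (12 mm along, 10 mm across, 0.17 rad); block flat across both, 12 mm from the middle each way, 0.17 rad; carton upright on the block, 12 mm across, 15 mm along, 0.2 rad; all released and at rest (all of step 3 and linear speed of each of red_packer, blue_packer, brown_block, teal_carton below 0.02 m/s); the robot touches nothing.
It fails at once if the yellow packer was disturbed (moved over 25 mm) (distance of yellow_packer from where it was at the start of the episode above 0.025 m).
It fails at once if the spring clamp was disturbed (moved over 25 mm) (distance of spring_clamp from where it was at the start of the episode above 0.025 m).
It also fails if it takes over 93 s, if anything falls off the work surface, if the arm or the gripper's body presses on something with over 40 N, if the wrist force passes 120 N, or if a joint passes its speed limit or range.

## Working session

There is one attempt and no reset: what is moved stays moved. The work goes in short steps, Python scripts to look and compute and a tool call to move; the robot and the scene stay as the last step left them, time stands still between calls to the robot, and variables do not carry over. Pictures are saved under pics/ and viewed, at most 14 in all, crops included, and the job is handed in when it is done.

```bash
ls; mkdir -p pics
```

Run:
```python
from station import manip
import cv2,numpy as np
print(manip.sense())
for n in("scene","top"):
    s=manip.snapshot(n); np.savez(f"{n}0.npz",**s)
    cv2.imwrite(f"pics/{n}0.png",s["pixels"][:,:,::-1])
    print(n,s["fov_y"],s["cx"],s["cy"],s["R"],s["t"])
```

```text
pics
station.py
{'t': 0.0, 'q': array([ 1.16950271e+00,  5.28461020e-01,  1.43390828e+00,  2.52581992e-05,
        1.18140622e+00, -1.78526174e-01]), 'qd': array([-0.00041564,  0.00227669, -0.00220061,  0.00037497,  0.00143861,
       -0.00047254]), 'tau': array([-1.52527740e-03, -4.42349482e+01, -1.78023756e+01, -2.98638233e-04,
        8.57886480e-03, -4.57898636e-05]), 'tcp_pos': array([0.13779484, 0.60893127, 0.25233483]), 'tool_rot': array([ 1.11158267e-01,  9.93802117e-01, -1.04254761e-03, -3.23194263e-04]), 'force': array([ 0.4227013 ,  0.69624079, -0.20645712]), 'ft_torque': array([-0.00962286,  0.02568237,  0.04101753]), 'gripper_force': 0.0, 'finger_gap': 0.9971813758265078}
scene 48.600773752474126 318.9857235224612 204.91875571173452 [[ 0.77477246 -0.63218098 -0.00865115]
 [-0.27322667 -0.32245196 -0.90629571]
 [ 0.57015333  0.70453668 -0.42255561]] [-0.32187239  0.25166243  0.59649553]
top 52.8746209040622 318.1345413489284 200.22461846419705 [[-2.06670556e-03 -9.99777554e-01  2.09898067e-02]
 [-9.95139571e-01 -1.03032068e-05 -9.84745327e-02]
 [ 9.84528437e-02 -2.10913051e-02 -9.94918185e-01]] [0.12669903 0.53267445 0.94451523]
```

View pics/scene0.png

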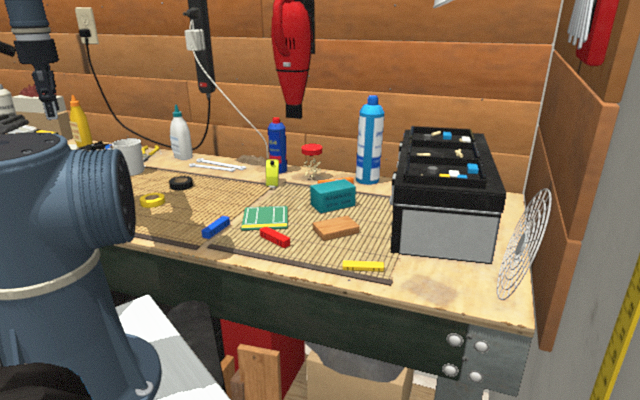

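View pics/top0.png

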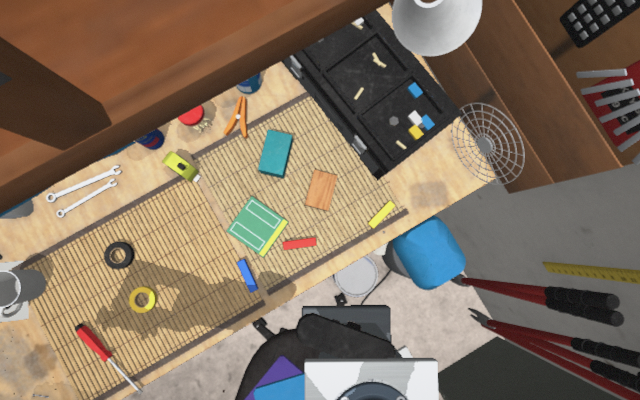

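The top view shows the board at (257,225) with its yellow strip at the lower right edge. Red is at (299,243), blue (247,274), brown (320,189), teal (275,152), the yellow packer (381,214) and the clamp (236,115). Next I'll measure them.

Create h.py:
```python
import numpy as np,cv2
def world(s):
    f=200/np.tan(np.radians(s["fov_y"])/2); v,u=np.mgrid[:400,:640]
    z=s["range_z"]; c=np.stack([(u-s["cx"])/f*z,(v-s["cy"])/f*z,z],-1)
    return (c-s["t"])@s["R"]
def onplane(s,uv,h):
    f=200/np.tan(np.radians(s["fov_y"])/2); uv=np.atleast_2d(uv).astype(float)
    d=np.c_[(uv[:,0]-s["cx"])/f,(uv[:,1]-s["cy"])/f,np.ones(len(uv))]@s["R"]
    o=-np.asarray(s["R"]).T@s["t"]
    return o+d*((h-o[2])/d[:,2])[:,None]
# name: hue range, min sat, seed box (u0,v0,u1,v1), top height, zmin
OBJ=dict(red=((0,6),150,(275,230,325,255),.02),blue=((105,125),120,(230,250,265,298),.02),
 brown=((5,16),90,(295,160,345,218),.019),teal=((85,98),100,(250,120,300,185),.055),
 board=((40,84),60,(215,190,295,260),.008),strip=((24,34),120,(255,210,295,262),.008),
 yellow=((22,34),120,(360,195,400,232),.012),clamp=((5,16),150,(220,90,255,140),.02))
def find(s,name,box=None):
    (h0,h1),sm,b,top=OBJ[name]; b=box or b
    hsv=cv2.cvtColor(np.ascontiguousarray(s["pixels"]),cv2.COLOR_RGB2HSV)
    m=(hsv[...,0]>=h0)&(hsv[...,0]<=h1)&(hsv[...,1]>=sm)
    if name=="red": m|=(hsv[...,0]>173)&(hsv[...,1]>=sm)
    r=np.zeros_like(m); r[b[1]:b[3],b[0]:b[2]]=1; m&=r
    P=world(s); zs=P[...,2]
    mt=(m&(abs(zs-top)<.009)).astype(np.uint8) if name not in("strip","board") else m.astype(np.uint8)
    mt=cv2.morphologyEx(mt,cv2.MORPH_CLOSE,np.ones((5,5)))
    n,l,st,_=cv2.connectedComponentsWithStats(mt)
    mt=l==1+np.argmax(st[1:,4])
    v,u=np.nonzero(mt)
    q=onplane(s,np.c_[u,v],top)[:,:2]
    (c,wh,a)=cv2.minAreaRect((q*1000).astype(np.float32))
    if wh[0]<wh[1]: wh=wh[::-1]; a+=90
    a=(a+90)%180-90
    return np.array(c)/1000,np.array(wh),a,np.median(zs[mt]),len(u)
```

Run:
```python
from h import *
s=dict(np.load("top0.npz"))
for k in OBJ:
    c,wh,a,z,n=find(s,k); print(k,c.round(4),"size",wh.round(1),"long-axis deg",round(a,1),"z",round(float(z),4),n)
```

```text
red [0.4297 0.1716] size [78.4 18.9] long-axis deg -82.0 z 0.02 260
blue [0.3548 0.295 ] size [77.3 19.6] long-axis deg 25.3 z 0.0198 277
brown [0.5586 0.1189] size [90.4 59.5] long-axis deg -15.0 z 0.0192 900
teal [0.6431 0.2277] size [100.4  61.1] long-axis deg -13.1 z 0.0551 1071
board [0.4715 0.2741] size [110.8 106.5] long-axis deg 55.0 z 0.0081 1924
strip [0.4434 0.2354] size [100.   11.1] long-axis deg -35.0 z 0.0087 185
yellow [ 0.5004 -0.0289] size [78.6 18.9] long-axis deg -45.5 z 0.0119 260
clamp [0.742  0.3202] size [97.8 55.3] long-axis deg -11.4 z 0.0147 417
```

All sizes and heights match the ones given. The strip lies 48 mm from the board's centre, on the side expected. Board yaw is 55°. Next, a helper that turns a world target into tool-axis deltas.

Create d.py:
```python
import sys,numpy as np
from scipy.spatial.transform import Rotation as R
from station import manip
s=manip.sense(); M=R.from_quat(s["tool_rot"]).as_matrix()
x,y,z,yaw=map(float,sys.argv[1:5])   # yaw: heading of tool y, deg, taken mod 180 near present
now=np.degrees(np.arctan2(M[1,1],M[0,1])); w=yaw if len(sys.argv)>5 else now+(yaw-now+90)%180-90
tw=np.radians(w-now)
print("now",s["tcp_pos"].round(4),"yaw",now.round(1),"tilt",np.degrees(np.arccos(-M[2,2])).round(2),"t",round(s["t"],1))
print("delta",(M.T@(np.array([x,y,z])-s["tcp_pos"])).round(4),"turn",round(-tw,3),"final q6 approx",round(np.degrees(np.arctan2(y,x))-w,1))
```

```bash
python3 d.py 0.4297 0.1716 0.12 8; python3 d.py 0.4297 0.1716 0.12 8 x
```

```text
now [0.1378 0.609  0.2524] yaw 77.2 tilt 0.11 t 0.1
delta [-0.3814 -0.3618  0.133 ] turn 1.208 final q6 approx 13.8
now [0.1378 0.609  0.2524] yaw 77.2 tilt 0.11 t 0.1
delta [-0.3814 -0.3618  0.133 ] turn 1.208 final q6 approx 13.8
```

The rows are not in the units I measure in: turns go in shares of 360 degrees. I convert before sending: 1.208 rad / 6.2832 = 0.1923.

Call:
drive_effector(moves=[[-0.381,-0.362,0.133,0.1923,0.6],[-0.381,-0.362,0.133,0.1923,0.6],[-0.381,-0.362,0.133,0.1923,0.6],[-0.381,-0.362,0.133,0.1923,0.6],[-0.381,-0.362,0.133,0.1923,0.6],[-0.381,-0.362,0.133,0.1923,0.6],[-0.381,-0.362,0.133,0.1923,0.6],[-0.381,-0.362,0.133,0.1923,0.6],[-0.381,-0.362,0.133,0.1923,0.6],[-0.381,-0.362,0.133,0.1923,0.6],[-0.381,-0.362,0.133,0.1923,0.6],[-0.381,-0.362,0.133,0.1923,0.6],[-0.381,-0.362,0.133,0.1923,0.6],[-0.381,-0.362,0.133,0.1923,0.6],[-0.381,-0.362,0.133,0.1923,0.6]], squeeze=40)

```text
t: 1.6
tcp_pos: [0.4286, 0.1734, 0.1206]
tool_rot: [0.655, 0.756, -0.0, -0.0]
force: [0.4, 0.7, -0.5]
finger_gap: 0.601
gripper_force: 0.0
```

```bash
python3 d.py 0.4297 0.1716 0.027 8
```

Run:
```python
from station import manip
import cv2
s=manip.snapshot("wrist"); cv2.imwrite("pics/w1.png",s["pixels"][:,:,::-1]); print(s["hand_eye"])
```

```text
now [0.4286 0.1734 0.1206] yaw 8.2 tilt 0.02 t 1.6
delta [-0.002   0.0008  0.0936] turn 0.003 final q6 approx 13.8
[[ 4.10589773e-05 -9.64551483e-01 -2.63894743e-01  6.70338964e-02]
 [ 9.99999813e-01  2.00507469e-04 -5.77278674e-04 -1.50634636e-04]
 [ 6.09727868e-04 -2.63894670e-01  9.64551311e-01 -1.21766996e-01]
 [ 0.00000000e+00  0.00000000e+00  0.00000000e+00  1.00000000e+00]]
```

View pics/w1.png

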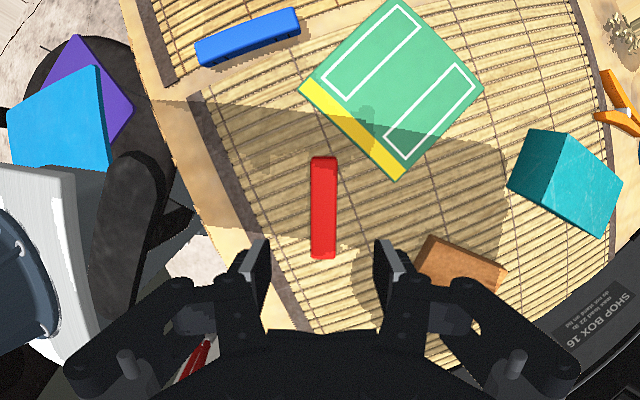

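The wrist view shows the red bar at column 323, rows 157–258, upright between the open fingers and square to them. The board and outlines are visible above it. I'll descend and grip.

To row units: 0.003 rad / 6.2832 = 0.0005.

Call:
drive_effector(moves=[[-0.002,0.001,0.05,0.0005,0.6],[-0.002,0.001,0.08,0.0005,0.6],[-0.002,0.001,0.095,0.0005,0.6],[-0.002,0.001,0.095,0.0005,0.6],[-0.002,0.001,0.095,0.0005,0.6],[-0.002,0.001,0.095,0.0005,0.2],[-0.002,0.001,0.095,0.0005,0],[-0.002,0.001,0.095,0.0005,0],[-0.002,0.001,0.095,0.0005,0],[-0.002,0.001,0.095,0.0005,0],[-0.002,0.001,0.095,0.0005,0],[-0.002,0.001,0.095,0.0005,0]], squeeze=40)

```text
t: 2.85
tcp_pos: [0.4316, 0.1707, 0.0265]
tool_rot: [0.657, 0.754, 0.001, 0.001]
force: [-0.3, 1.3, 6.2]
finger_gap: 0.222
gripper_force: 40.3
```

```bash
python3 d.py 0.4487 0.2974 0.1 -35
```

```text
now [0.4316 0.1707 0.0265] yaw 7.9 tilt 0.15 t 2.9
delta [ 0.1232  0.0344 -0.0733] turn 0.748 final q6 approx 68.5
```

To row units: 0.748 rad / 6.2832 = 0.119.

Call:
drive_effector(moves=[[0,0,-0.05,0,0],[0.05,0.014,-0.07,0.0239,0],[0.123,0.034,-0.073,0.119,0],[0.123,0.034,-0.073,0.119,0],[0.123,0.034,-0.073,0.119,0],[0.123,0.034,-0.073,0.119,0],[0.123,0.034,-0.073,0.119,0],[0.123,0.034,-0.073,0.119,0],[0.123,0.034,-0.073,0.119,0],[0.123,0.034,-0.073,0.119,0]])

```text
t: 3.85
tcp_pos: [0.4478, 0.2968, 0.0985]
tool_rot: [0.887, 0.462, 0.0, 0.0]
force: [-0.3, 0.2, -0.7]
finger_gap: 0.224
gripper_force: 39.4
```

```bash
python3 d.py 0.4487 0.2974 0.0352 -35
```

Run:
```python
from station import manip
import cv2
s=manip.snapshot("wrist"); cv2.imwrite("pics/w2.png",s["pixels"][:,:,::-1])
```

```text
now [0.4478 0.2968 0.0985] yaw -35.0 tilt 0.01 t 3.9
delta [0.001  0.0004 0.0633] turn 0.0 final q6 approx 68.5
```

View pics/w2.png

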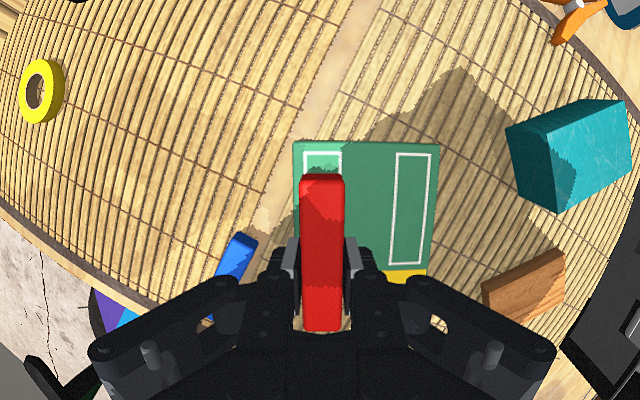

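The red bar (columns 300–344) is square with the left outline (centre about 322), so I'll lower and release.

Call:
drive_effector(moves=[[0.001,0,0.04,0,0],[0.001,0,0.055,0,0],[0.001,0,0.063,0,0],[0.001,0,0.063,0,0],[0.001,0,0.063,0,0],[0.001,0,0.063,0,0],[0.001,0,0.063,0,0.42],[0.001,0,0.063,0,0.42],[0.001,0,0.063,0,0.42],[0.001,0,0.03,0,0.42],[0.001,0,-0.02,0,0.6],[0.001,0,-0.02,0,0.6],[0.001,0,-0.02,0,0.6]])

```text
t: 5.2
tcp_pos: [0.4491, 0.2981, 0.1197]
tool_rot: [0.887, 0.462, 0.002, 0.0]
force: [0.2, 0.7, -0.4]
finger_gap: 0.602
gripper_force: 0.0
```

```bash
python3 d.py 0.3548 0.295 0.12 -64.7
```

```text
now [0.4491 0.2981 0.1197] yaw -35.0 tilt 0.2 t 5.2
delta [-0.0567 -0.0755 -0.0006] turn 0.518 final q6 approx 104.4
```

To row units: 0.518 rad / 6.2832 = 0.0824.

Call:
drive_effector(moves=[[-0.028,-0.038,0,0.0239,0.6],[-0.057,-0.076,0,0.0477,0.6],[-0.057,-0.076,0,0.0716,0.6],[-0.057,-0.076,0,0.0824,0.6],[-0.057,-0.076,0,0.0824,0.6],[-0.057,-0.076,0,0.0824,0.6],[-0.057,-0.076,0,0.0824,0.6]])

```text
t: 5.9
tcp_pos: [0.3534, 0.2945, 0.1178]
tool_rot: [0.976, 0.219, -0.001, 0.0]
force: [-0.5, -0.7, 0.4]
finger_gap: 0.599
gripper_force: 0.0
```

```bash
python3 d.py 0.3548 0.295 0.027 -64.7
```

Run:
```python
from h import *
from station import manip
s=manip.snapshot("top"); np.savez("top1.npz",**s); w=manip.snapshot("wrist")
im=np.hstack([w["pixels"][60:400,100:500],s["pixels"][130:300,190:390].repeat(2,0).repeat(2,1)])
cv2.imwrite("pics/w3.png",im[:,:,::-1])
```

```text
now [0.3534 0.2945 0.1178] yaw -64.6 tilt 0.06 t 5.9
delta [0.0016 0.0002 0.0908] turn 0.001 final q6 approx 104.4
```

View pics/w3.png

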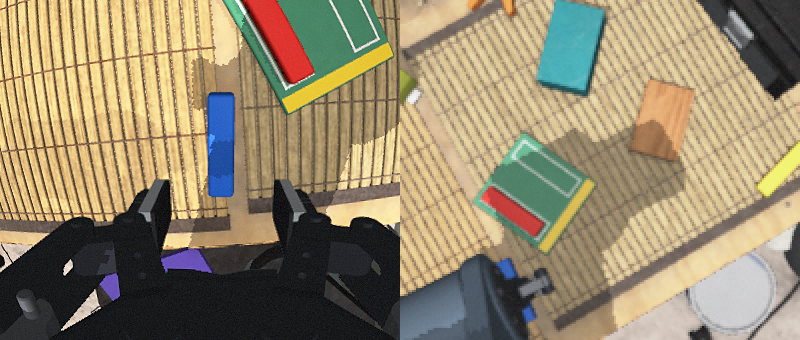

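The red bar sits squarely in the left outline. The blue bar is centred between the fingers (crop column 221, finger midpoint about 222), so I'll grasp it.

Call:
drive_effector(moves=[[0.001,0,0.05,0,0.6],[0.001,0,0.08,0,0.6],[0.001,0,0.09,0,0.6],[0.001,0,0.09,0,0.6],[0.001,0,0.09,0,0.6],[0.001,0,0.09,0,0.2],[0.001,0,0.09,0,0],[0.001,0,0.09,0,0],[0.001,0,0.09,0,0],[0.001,0,0.09,0,0],[0.001,0,0.09,0,0]], squeeze=40)

```text
t: 7.1
tcp_pos: [0.355, 0.2955, 0.0296]
tool_rot: [0.976, 0.219, 0.001, -0.0]
force: [-0.5, -0.1, 6.2]
finger_gap: 0.22
gripper_force: 39.6
```

Call:
drive_effector(moves=[[0,0,-0.04,0,0],[0,0,-0.075,0,0],[0,0,-0.075,0,0],[0,0,-0.075,0,0]])

```text
t: 7.5
tcp_pos: [0.3548, 0.2954, 0.1044]
tool_rot: [0.976, 0.219, 0.001, -0.0]
force: [0.4, -0.0, 0.4]
finger_gap: 0.224
gripper_force: 39.4
```

```bash
python3 d.py 0.5011 0.2606 0.1 -35
```

```text
now [0.3548 0.2954 0.1044] yaw -64.7 tilt 0.17 t 7.5
delta [0.1174 0.094  0.0047] turn -0.518 final q6 approx 62.5
```

To row units: -0.518 rad / 6.2832 = -0.0824.

Call:
drive_effector(moves=[[0.04,0.032,0.005,-0.0239,0],[0.08,0.064,0.005,-0.0477,0],[0.117,0.094,0.005,-0.0716,0],[0.117,0.094,0.005,-0.0824,0],[0.117,0.094,0.005,-0.0824,0],[0.117,0.094,0.005,-0.0824,0],[0.117,0.094,0.005,-0.0824,0]])

```text
t: 8.2
tcp_pos: [0.4982, 0.2602, 0.0975]
tool_rot: [0.887, 0.462, -0.002, -0.0]
force: [0.2, -0.6, -0.6]
finger_gap: 0.225
gripper_force: 39.4
```

```bash
python3 d.py 0.5011 0.2606 0.0388 -35
```

Run:
```python
from h import *
from station import manip
s=manip.snapshot("top"); w=manip.snapshot("wrist")
im=np.hstack([w["pixels"][60:400,100:500],s["pixels"][130:300,190:390].repeat(2,0).repeat(2,1)])
cv2.imwrite("pics/w4.png",im[:,:,::-1])
```

```text
now [0.4982 0.2602 0.0975] yaw -35.0 tilt 0.18 t 8.2
delta [0.0021 0.0023 0.0587] turn -0.0 final q6 approx 62.5
```

View pics/w4.png

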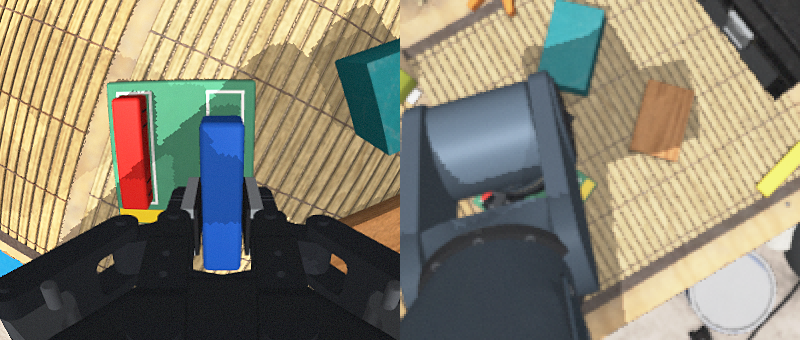

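The blue bar (columns 200–244) is over the right outline (206–244), and a small residual shift remains while the arm settles. Lowering and releasing.

Call:
drive_effector(moves=[[0.001,0.001,0.03,0,0],[0.001,0.001,0.05,0,0],[0.001,0.001,0.058,0,0],[0.001,0.001,0.058,0,0],[0.001,0.001,0.058,0,0],[0.001,0.001,0.058,0,0]])

```text
t: 8.9
tcp_pos: [0.5023, 0.2607, 0.0413]
tool_rot: [0.887, 0.462, 0.001, 0.0]
force: [0.2, 0.9, -0.8]
finger_gap: 0.224
gripper_force: 39.4
```

Call:
drive_effector(moves=[[0,0,0,0,0.4],[0,0,0,0,0.4],[0,0,0,0,0.4],[0,0,-0.04,0,0.4],[0,0,-0.09,0,0.8],[0,0,-0.09,0,1],[0,0,-0.09,0,1]])

```text
t: 9.6
tcp_pos: [0.5025, 0.2607, 0.1319]
tool_rot: [0.887, 0.462, 0.002, 0.0]
force: [-0.8, 0.1, 0.7]
finger_gap: 0.891
gripper_force: 0.0
```

```bash
python3 d.py 0.5586 0.1189 0.12 75
```

```text
now [0.5025 0.2607 0.1319] yaw -35.0 tilt 0.2 t 9.6
delta [-0.084   0.1272  0.0119] turn 1.222 final q6 approx 117.0
```

To row units: -1.92 rad / 6.2832 = -0.3056.

Call:
drive_effector(moves=[[-0.042,0.064,0.006,-0.0239,1],[-0.084,0.127,0.012,-0.0477,1],[-0.084,0.127,0.012,-0.0796,1],[-0.084,0.127,0.012,-0.1114,1],[-0.084,0.127,0.012,-0.3056,1],[-0.084,0.127,0.012,-0.3056,1],[-0.084,0.127,0.012,-0.3056,1],[-0.084,0.127,0.012,-0.3056,1],[-0.084,0.127,0.012,-0.3056,1],[-0.084,0.127,0.012,-0.3056,1],[-0.084,0.127,0.012,-0.3056,1],[-0.084,0.127,0.012,-0.3056,1],[-0.084,0.127,0.012,-0.3056,1],[-0.084,0.127,0.012,-0.3056,1],[-0.084,0.127,0.012,-0.3056,1],[-0.084,0.127,0.012,-0.3056,1]])

```text
t: 11.2
tcp_pos: [0.5571, 0.1187, 0.1176]
tool_rot: [0.132, 0.991, -0.0, -0.001]
force: [-0.1, -0.4, -0.2]
finger_gap: 0.997
gripper_force: 0.0
```

```bash
python3 d.py 0.5586 0.1189 0.025 75
```

Run:
```python
from h import *
from station import manip
s=manip.snapshot("top"); np.savez("top2.npz",**s); w=manip.snapshot("wrist")
for k,b in(("red",(200,190,310,270)),("blue",(200,180,310,260)),("brown",None)):
    try:
        c,wh,a,z,n=find(s,k,b); d=c-[.4749,.2790]; cs,sn=np.cos(np.radians(55)),np.sin(np.radians(55))
        print(k,c.round(4),wh.round(1),round(a,1),float(z),"board xy",(d@[[cs,-sn],[sn,cs]]).round(4))
    except Exception as e: print(k,e)
im=np.hstack([w["pixels"][60:400,100:500],s["pixels"][130:300,190:390].repeat(2,0).repeat(2,1)])
cv2.imwrite("pics/w5.png",im[:,:,::-1])
```

```text
now [0.5571 0.1187 0.1176] yaw 74.9 tilt 0.08 t 11.2
delta [-0.0016  0.0007  0.0926] turn -0.002 final q6 approx -63.0
red [0.45   0.2987] [78.8 17.8] 55.2 0.027874991696000165 board xy [0.0019 0.0317]
blue [0.5023 0.2605] [79.2 19.2] 55.1 0.028269452270586578 board xy [ 0.0005 -0.0331]
brown [0.5517 0.1476] [10.4  8.6] 44.8 0.019053598510070935 board xy [-0.0636 -0.1383]
```

View pics/w5.png

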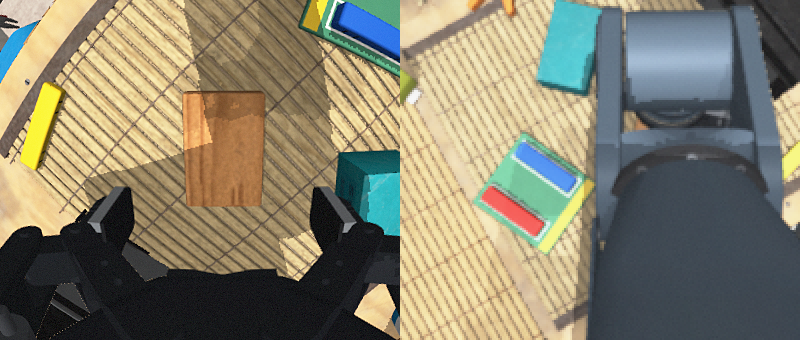

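Both packers are within 2 mm of their outlines, at the correct height. The brown block is centred between the fingers (column 224, finger midpoint about 222).

Call:
drive_effector(moves=[[-0.001,0.001,0.04,0,1],[-0.001,0.001,0.08,0,1],[-0.001,0.001,0.096,0,1],[-0.001,0.001,0.096,0,1],[-0.001,0.001,0.096,0,1],[-0.001,0.001,0.096,0,0.6],[-0.001,0.001,0.096,0,0.5],[-0.001,0.001,0.096,0,0.5],[-0.001,0.001,0.096,0,0.5],[-0.001,0.001,0.096,0,0.5]], squeeze=35)

```text
t: 12.3
tcp_pos: [0.5598, 0.1195, 0.024]
tool_rot: [0.131, 0.991, 0.0, 0.002]
force: [0.0, -0.9, 6.5]
finger_gap: 0.694
gripper_force: 39.0
```

Call:
drive_effector(moves=[[0,0,-0.04,0,0.5],[0,0,-0.08,0,0.5],[0,0,-0.1,0,0.5],[0,0,-0.1,0,0.5],[0,0,-0.1,0,0.5]])

```text
t: 12.8
tcp_pos: [0.5585, 0.1195, 0.1225]
tool_rot: [0.131, 0.991, 0.0, 0.0]
force: [-0.7, -0.0, -0.8]
finger_gap: 0.686
gripper_force: 38.5
```

```bash
python3 d.py 0.4749 0.279 0.12 55
```

```text
now [0.5585 0.1195 0.1225] yaw 75.0 tilt 0.03 t 12.8
delta [0.1221 0.1325 0.0025] turn 0.349 final q6 approx -24.6
```

To row units: 0.349 rad / 6.2832 = 0.0555.

Call:
drive_effector(moves=[[0.035,0.035,0,0.0159,0.5],[0.07,0.07,0,0.0318,0.5],[0.1,0.105,0,0.0477,0.5],[0.122,0.132,0,0.0555,0.5],[0.122,0.132,0,0.0555,0.5],[0.122,0.132,0,0.0555,0.5],[0.122,0.132,0,0.0555,0.5],[0.122,0.132,0,0.0555,0.5]])

```text
t: 13.6
tcp_pos: [0.4756, 0.2773, 0.1218]
tool_rot: [0.302, 0.953, -0.0, -0.0]
force: [-0.4, -0.0, -0.2]
finger_gap: 0.691
gripper_force: 38.5
```

```bash
python3 d.py 0.4749 0.279 0.053 55
```

Run:
```python
from h import *
from station import manip
s=manip.snapshot("top"); w=manip.snapshot("wrist")
im=np.hstack([w["pixels"][60:400,100:500],s["pixels"][130:300,190:390].repeat(2,0).repeat(2,1)])
cv2.imwrite("pics/w6.png",im[:,:,::-1])
```

```text
now [0.4756 0.2773 0.1218] yaw 54.9 tilt 0.05 t 13.6
delta [0.0015 0.001  0.0688] turn -0.002 final q6 approx -24.6
```

View pics/w6.png

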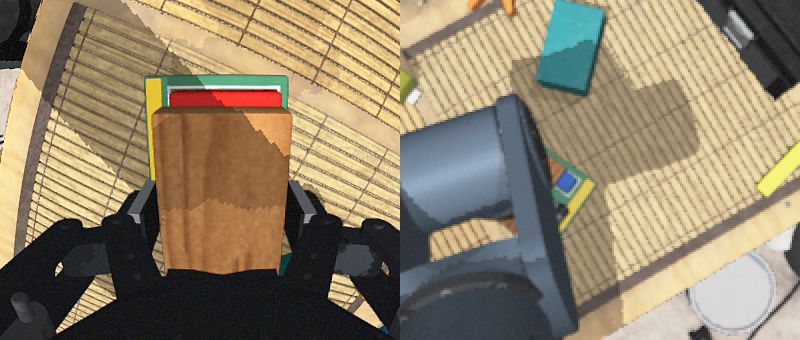

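The block is square with the board. Its edges are at columns 155–292, with the red bar centred behind it at 168–282, so I'll lower it.

Call:
drive_effector(moves=[[0,0,0.03,0,0.5],[0,0,0.055,0,0.5],[0,0,0.067,0,0.5],[0,0,0.067,0,0.5],[0,0,0.067,0,0.5],[0,0,0.067,0,0.5]])

```text
t: 14.3
tcp_pos: [0.476, 0.2787, 0.0564]
tool_rot: [0.301, 0.954, 0.001, 0.001]
force: [0.2, 0.7, -0.1]
finger_gap: 0.692
gripper_force: 38.5
```

```bash
python3 d.py 0.4749 0.279 0.0525 55
```

```text
now [0.476  0.2787 0.0564] yaw 55.0 tilt 0.13 t 14.3
delta [ 0.0011 -0.0004  0.0039] turn -0.0 final q6 approx -24.6
```

Call:
drive_effector(moves=[[0.001,0,0.003,0,0.5],[0.001,0,0.003,0,0.5],[0.001,0,0.003,0,0.8],[0.001,0,0.003,0,1],[0.001,0,0.003,0,1],[0.001,0,0.003,0,1],[0.001,0,-0.04,0,1],[0.001,0,-0.08,0,1],[0.001,0,-0.08,0,1]])

```text
t: 15.2
tcp_pos: [0.4775, 0.2804, 0.1398]
tool_rot: [0.301, 0.954, 0.003, 0.004]
force: [1.3, 0.4, 0.4]
finger_gap: 1.007
gripper_force: 0.0
```

```bash
python3 d.py 0.6431 0.2277 0.15 76.9
```

```text
now [0.4775 0.2804 0.1398] yaw 55.0 tilt 0.59 t 15.2
delta [-0.166   0.0519 -0.0087] turn -0.382 final q6 approx -57.4
```

To row units: -0.382 rad / 6.2832 = -0.0608.

Call:
drive_effector(moves=[[-0.04,0.012,-0.01,-0.0159,1],[-0.08,0.025,-0.01,-0.0318,1],[-0.12,0.038,-0.01,-0.0477,1],[-0.166,0.052,-0.01,-0.0608,1],[-0.166,0.052,-0.01,-0.0608,1],[-0.166,0.052,-0.01,-0.0608,1],[-0.166,0.052,-0.01,-0.0608,1],[-0.166,0.052,-0.01,-0.0608,1]])

```text
t: 16.0
tcp_pos: [0.6382, 0.2271, 0.1448]
tool_rot: [0.114, 0.994, -0.0, -0.001]
force: [-0.6, 0.4, -0.2]
finger_gap: 0.996
gripper_force: 0.0
```

```bash
python3 d.py 0.6431 0.2277 0.045 76.9
```

Run:
```python
from h import *
from station import manip
s=manip.snapshot("top"); w=manip.snapshot("wrist")
OBJ["brown"]=(OBJ["brown"][0],90,None,.047)
for k,b in(("brown",(215,180,300,260)),):
    try:
        c,wh,a,z,n=find(s,k,b); d=c-[.4749,.2790]; cs,sn=np.cos(np.radians(55)),np.sin(np.radians(55))
        print(k,c.round(4),wh.round(1),round(a,1),float(z),"board xy",(d@[[cs,-sn],[sn,cs]]).round(4))
    except Exception as e: print(k,e)
im=np.hstack([w["pixels"][60:400,100:500],s["pixels"][130:300,190:390].repeat(2,0).repeat(2,1)])
cv2.imwrite("pics/w7.png",im[:,:,::-1])
```

```text
now [0.6382 0.2271 0.1448] yaw 76.9 tilt 0.13 t 16.0
delta [-0.0049  0.0018  0.0998] turn 0.001 final q6 approx -57.4
brown attempt to get argmax of an empty sequence
```

View pics/w7.png

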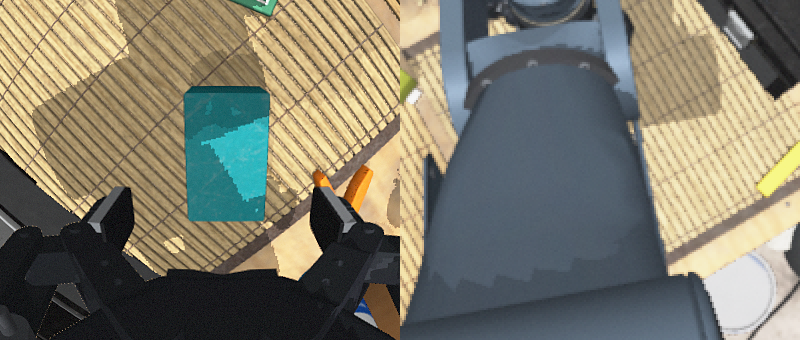

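The carton lies between the fingers at column 226, with the clamp outside the right finger at about (345,190). I'll narrow the opening a little and descend.

Call:
drive_effector(moves=[[-0.003,0.002,0.01,0,0.93],[-0.003,0.002,0.05,0,0.93],[-0.003,0.002,0.085,0,0.93],[-0.003,0.002,0.103,0,0.93],[-0.003,0.002,0.103,0,0.93],[-0.003,0.002,0.103,0,0.93],[-0.003,0.002,0.103,0,0.6],[-0.003,0.002,0.103,0,0.5],[-0.003,0.002,0.103,0,0.5],[-0.003,0.002,0.103,0,0.5],[-0.003,0.002,0.103,0,0.5]], squeeze=50)

```text
t: 17.2
tcp_pos: [0.6451, 0.2281, 0.0447]
tool_rot: [0.114, 0.993, 0.001, 0.002]
force: [-0.3, 0.7, 6.1]
finger_gap: 0.692
gripper_force: 57.3
```

Call:
drive_effector(moves=[[0,0,-0.03,0,0.5],[0,0,-0.07,0,0.5],[0,0,-0.1,0,0.5],[0,0,-0.11,0,0.5],[0,0,-0.11,0,0.5],[0,0,-0.11,0,0.5]])

```text
t: 17.8
tcp_pos: [0.642, 0.2274, 0.1505]
tool_rot: [0.114, 0.993, -0.001, -0.002]
force: [-0.9, -0.9, -2.8]
finger_gap: 0.696
gripper_force: 56.5
```

```bash
python3 d.py 0.4749 0.279 0.15 55;  python3 - <<'E'
from h import *
from station import manip
s=manip.snapshot("scene")
cv2.imwrite("pics/s8.png",cv2.resize(s["pixels"][140:290,180:400],None,fx=3,fy=3,interpolation=cv2.INTER_CUBIC)[:,:,::-1])
E
```

```text
now [0.642  0.2274 0.1505] yaw 76.9 tilt 0.21 t 17.8
delta [0.1744 0.0123 0.0011] turn 0.382 final q6 approx -24.6
```

View pics/s8.png

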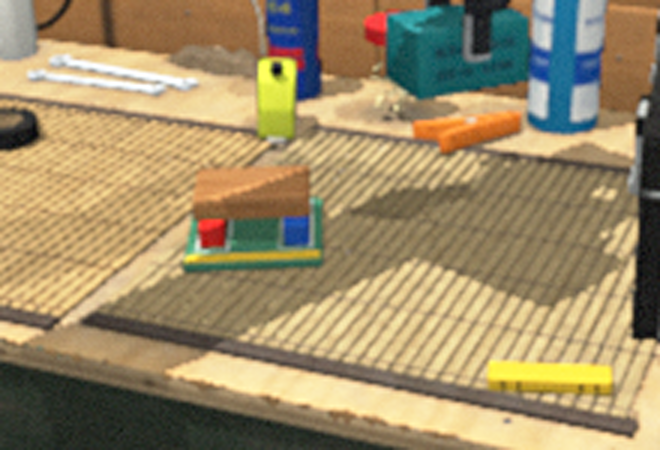

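The block lies flat across both packers (crop (250,192)), and the carton is held at the upper right. I'll check the block's position from this view with depth.

Run:
```python
from h import *
from station import manip
s=manip.snapshot("scene"); P=world(s)
hsv=cv2.cvtColor(np.ascontiguousarray(s["pixels"]),cv2.COLOR_RGB2HSV)
m=(hsv[...,0]>=3)&(hsv[...,0]<=18)&(hsv[...,1]>70)&(abs(P[...,2]-.047)<.004)&(np.hypot(P[...,0]-.475,P[...,1]-.279)<.09)
q=P[m]; (c,wh,a)=cv2.minAreaRect((q[:,:2]*1000).astype(np.float32)); print(c,wh,a,m.sum(),q[:,2].min(),q[:,2].max(),np.median(q[:,2]))
A=np.c_[q[:,:2],np.ones(len(q))]; print("slope",np.linalg.lstsq(A,q[:,2],rcond=None)[0][:2])
```

```text
(474.26263427734375, 279.230224609375) (65.3211898803711, 88.70352172851562) 55.5556640625 471 0.043028608762941 0.050896940626235225 0.048388099673619255
slope [0.01836518 0.02897505]
```

To row units: 0.382 rad / 6.2832 = 0.0608.

Call:
drive_effector(moves=[[0.04,0.003,0,0.0159,0.5],[0.08,0.006,0,0.0318,0.5],[0.12,0.009,0,0.0477,0.5],[0.15,0.011,0,0.0608,0.5],[0.174,0.012,0,0.0608,0.5],[0.174,0.012,0,0.0608,0.5],[0.174,0.012,0,0.0608,0.5],[0.174,0.012,0,0.0608,0.5],[0.174,0.012,0,0.0608,0.5],[0.174,0.012,0,0.0608,0.5]])

```text
t: 18.9
tcp_pos: [0.4776, 0.2786, 0.1521]
tool_rot: [0.301, 0.954, 0.0, 0.0]
force: [-0.1, -0.1, -3.9]
finger_gap: 0.695
gripper_force: 56.3
```

```bash
python3 d.py 0.4749 0.279 0.0925 55
```

Run:
```python
from h import *
from station import manip
w=manip.snapshot("wrist")
cv2.imwrite("pics/w9.png",w["pixels"][:,:,::-1])
```

```text
now [0.4776 0.2786 0.1521] yaw 55.0 tilt 0.02 t 18.9
delta [ 0.0024 -0.0012  0.0596] turn -0.001 final q6 approx -24.6
```

View pics/w9.png

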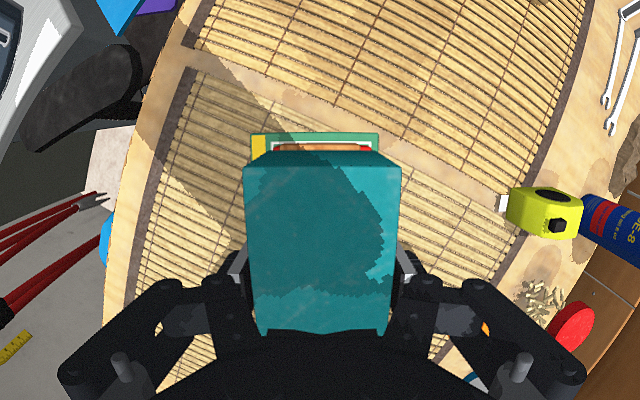

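The carton is square over the block (its edges at columns 243–401, the block visible behind at 275–372). Lowering.

Call:
drive_effector(moves=[[0.002,-0.001,0.03,0,0.5],[0.002,-0.001,0.05,0,0.5],[0.002,-0.001,0.057,0,0.5],[0.002,-0.001,0.057,0,0.5],[0.002,-0.001,0.057,0,0.5],[0.002,-0.001,0.057,0,0.5],[0.002,-0.001,0.057,0,0.5]])

```text
t: 19.65
tcp_pos: [0.4752, 0.2795, 0.0963]
tool_rot: [0.301, 0.954, 0.001, 0.001]
force: [-0.4, -0.8, -3.7]
finger_gap: 0.692
gripper_force: 56.2
```

```bash
python3 d.py 0.4749 0.279 0.092 55
```

```text
now [0.4752 0.2795 0.0963] yaw 55.0 tilt 0.13 t 19.6
delta [-0.     -0.0006  0.0043] turn 0.0 final q6 approx -24.6
```

Call:
drive_effector(moves=[[0,0,0.002,0,0.5],[0,0,0.004,0,0.5],[0,0,0.004,0,0.5],[0,0,0.004,0,0.5]])

```text
t: 20.05
tcp_pos: [0.4747, 0.2794, 0.0917]
tool_rot: [0.301, 0.954, 0.0, 0.0]
force: [-1.5, 1.1, 0.8]
finger_gap: 0.696
gripper_force: 56.7
```

```bash
python3 d.py 0.4749 0.279 0.092 55
```

```text
now [0.4747 0.2794 0.0917] yaw 55.0 tilt 0.05 t 20.1
delta [-0.0004 -0.0002 -0.0003] turn 0.0 final q6 approx -24.6
```

Contact. Releasing, then rising straight and moving clear to look.

Call:
drive_effector(moves=[[0,0,0,0,0.75],[0,0,0,0,0.85],[0,0,0,0,1],[0,0,0,0,1],[0,0,0,0,1],[0,0,-0.03,0,1],[0,0,-0.07,0,1],[0,0,-0.1,0,1],[0,0,-0.1,0,1]])

```text
t: 20.95
tcp_pos: [0.4772, 0.2803, 0.1956]
tool_rot: [0.301, 0.954, 0.003, 0.004]
force: [1.3, -0.0, -0.4]
finger_gap: 0.998
gripper_force: 0.0
```

Call:
drive_effector(moves=[[0.05,0.04,0,0,1],[0.1,0.08,0,0,1],[0.15,0.1,0,0,1],[0.2,0.1,0,0,1],[0.25,0.1,0,0,1],[0.25,0.1,0,0,1],[0.25,0.1,0,0,1],[0.25,0.1,0,0,1]])

```text
t: 21.75
tcp_pos: [0.3262, 0.5044, 0.1903]
tool_rot: [0.3, 0.954, -0.001, -0.0]
force: [-0.2, -0.0, -0.3]
finger_gap: 1.0
gripper_force: 0.0
```

Run:
```python
from h import *
from station import manip
s=manip.snapshot("top"); w=manip.snapshot("scene")
OBJ["teal"]=(OBJ["teal"][0],100,None,.102)
c,wh,a,z,n=find(s,"teal",(190,160,310,270)); d=c-[.4749,.2790]; cs,sn=np.cos(np.radians(55)),np.sin(np.radians(55))
print(c.round(4),wh.round(1),round(a,1),float(z),"board xy",(d@[[cs,-sn],[sn,cs]]).round(4))
print("yellow",find(s,"yellow")[0],"clamp",find(s,"clamp")[0])
im=np.hstack([cv2.resize(w["pixels"][140:290,200:360],(400,375)),cv2.resize(s["pixels"][90:278,190:390],(400,375))])
cv2.imwrite("pics/f.png",im[:,:,::-1])
```

```text
[0.4737 0.2779] [98.8 61.1] -35.1 0.10196942748914051 board xy [-0.0016  0.0004]
yellow [ 0.50038361 -0.02885811] clamp [0.7415152  0.32054233]
```

View pics/f.png

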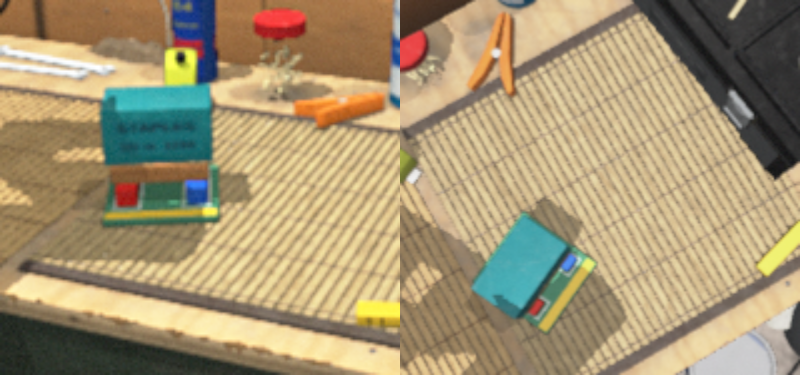

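The stack stands complete: the carton upright on the block (left crop (157,125)), on the red packer (left) and the blue (right). The carton is within 2 mm of the middle at −35.1°, and the two bystanders haven't moved.

Call:
drive_effector(moves=[[0,0,0,0,1],[0,0,0,0,1],[0,0,0,0,1]])

```text
t: 22.15
tcp_pos: [0.3279, 0.504, 0.1913]
tool_rot: [0.301, 0.953, 0.0, 0.0]
force: [1.0, -0.5, -0.2]
finger_gap: 0.999
gripper_force: 0.0
```

```bash
python3 -c "
from station import manip
print(manip.sign_off())"
```

```text
the job is handed in; nothing more can be done
None
```

The glue-up is stacked and handed in at about 22 s: packers, block and carton measured within about 2 mm and 1° of target, the yellow packer and clamp were not disturbed, and sign-off returned no verdict.

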